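Open the console's service panel

TASK

Open the service panel of the sloping control console: turn both quarter-turn wing fasteners below it a full quarter turn to unlocked, then swing the panel up by its handle to its stop and leave it standing open. The two fasteners are of opposite hand and either may be on either side, so feel which way each one turns. Leave the other things on the bench where they are.

Things in the scene. Friction and masses are not known exactly. Their poses are not given: they have to be found in the camera images.
- console: White bench console with grey side cheeks, 245 mm deep, 320 wide, 100 high in front, 214 at the back, fixed; origin at the centre of its underside, x from front to back, y to its left, z up. Its upper face rises 25 degrees from the front wall's top to the back, so the face's outward normal leans 25 degrees from vertical towards the front. Panel and fasteners are on this face.
- fastener_a_grip (a point): On the turning axis of a wing fastener: black bar 70 long, 14 thick, 38 mm high on the rim below the panel, 95 mm left or right of the console's middle. Point 12 mm below the bar's top, 28 above the panel's surface. x along the bar, y across its thickness, z outward along the axis. Axis 20 mm below the panel's edge: a locked bar overlaps the panel by 15 mm.
- fastener_b_grip (a point): The same point and axes of the other wing fastener, of the opposite hand. The two may be fitted in either order; nothing to be seen tells the hand.
- fastener_a (a joint): Turn of fastener a (rad): about 0 = locked (bar up and down the slope), grows to 1.57 = unlocked, at its stop (bar level, parallel to the panel's lower edge). Stops at -0.2 and 1.57; one fastener opens clockwise, the other anticlockwise. Turning takes about 0.12 N m; against a stop the torque rises steeply.
- fastener_b (a joint): The same for fastener b.
- panel (a joint): Opening angle of the panel (rad): 0 = shut, lying on the sloping face; 1.22 = at its stop, slanting 45 degrees upward from the hinge towards the robot. Aluminium panel 260 mm wide, 185 mm up the slope, 6 mm thick, hinged along its upper edge. The stiff hinge lets it stay at any angle; lifting at the handle takes about 7 N.
- panel_handle (a point): Middle of the panel's steel bow handle: round bar of 12 mm diameter, 70 mm long, running up and down the slope at the panel's mid width near its lower edge, its axis 34 mm above the panel's surface. x along the bar towards the hinge, y across the bar, parallel to the hinge axis, z outward from the panel. The point lies 135 mm down the panel from the hinge and 40 mm out.
- panel_hinge (a point): Point on the panel's hinge axis, at mid width of its upper edge; y is the hinge axis (parallel to the console's y), x continues the panel upward past the hinge, z outward from the panel; turns with the panel.
- cup: Lidded specimen cup 62 mm wide, 68 mm high, a bystander; origin at the centre of its underside.
- beaker: Glass beaker 56 mm wide, 70 mm high, a bystander; origin at the centre of its underside.
- tape_roll: Roll of tape lying flat, 92 mm wide, 48 mm high, a bystander; origin under its centre.

How it is judged:
On the way, in this order (a step that is already met when the one before it is completed fails the run):
1. both fasteners turned a quarter turn to unlocked (over 1.35 rad) with the panel still shut (under 0.08 rad) (value of joint each of fastener_a, fastener_b above 1.35 rad and value of joint panel below 0.08 rad), for 0.1 s.
2. the panel swung up (over 1.05 rad) (value of joint panel above 1.05 rad), for 0.1 s.
At the end, for the whole second after the job is handed in: The panel stands open and at rest within 0.17 rad of its stop (over 1.05 rad) and both fasteners are left unlocked (over 1.35 rad) (value of joint panel above 1.05 rad and velocity of joint panel between -0.05 and 0.05 rad/s and value of joint each of fastener_a, fastener_b above 1.35 rad); the robot touches nothing.
It fails at once if the specimen cup is moved more than 30 mm (distance of cup from where it was at the start of the episode above 0.03 m).
It fails at once if the beaker is moved more than 30 mm (distance of beaker from where it was at the start of the episode above 0.03 m).
It fails at once if the tape roll is moved more than 30 mm (distance of tape_roll from where it was at the start of the episode above 0.03 m).
It also fails if it takes over 70 s, if anything falls off the work surface, if the arm or the gripper's body presses on something with over 40 N, if the wrist force passes 120 N, or if a joint passes its speed limit or range.

ROBOT

A 6-joint arm with a two-finger parallel gripper is mounted at the origin on a cart in front of the work surface, level with it; the furniture and walls round the work are solid. World frame = base frame: x ahead of the robot, y to its left, z up, the work surface at z = 0. Lengths are in m, angles in rad, forces in N, time in s.
With the tool pointing down it reaches from about 0.35 to 0.85 m from the base axis. Payload 8.1 kg.
Tool frame: the origin (TCP) lies between the finger pads; the fingertips stand ahead of it and the grasp point (between the pads) lies 8 mm behind it (ctrl.tip_reach is the y of the fingertips in the tool frame, in m); y points along the fingers, x is the direction in which the jaws open and shut, and the axes are right-handed (so a half turn about y gives the same grasp; the last joint's range is limited). The gripper opens to 85 mm and grips with 20 to 120 N. Pads are 22 mm wide; open, the fingers measure 114 mm over their backs; the gripper's body (76 mm by 85 mm) begins 54 mm behind the grasp point. The pads swing forward as they close: fully open they stand 13 mm farther back than shut.
Start: joints at [1.238, 0.13, 1.488, -0, 1.523, -0.085], TCP at [0.147, 0.582, 0.242] pointing down, gripper open.
Joint ranges: [-2.96, 2.96], [-0.89, 2.26], [0.02, 2.5], [-1.34, 4.48], [0, 2.73], [-2.66, 2.66]. Speed limits (rad/s): [2.39, 2.39, 2.79, 3.14, 3.14, 3.14].

INTERFACE

Orientations are given as a 3x3 rotation matrix whose columns are the frame's x, y, z axes.
In Python, from workcell import ctrl gives the robot as it stands.
- The arm moves only by the shell command python3 -m crank 'ROWS' [FORCE]. ROWS is JSON, a list of rows, each an object of numbers: "tx", "ty", "tz": the shift along the tool's x, y, z in mm; "ax", "ay", "az": the turn, a rotation vector about the tool's x, y, z in rad; "fingers": the opening in per cent of the stroke, from 0 (shut) to 100 (fully open). A call has 1 to 5 rows; each row shifts and turns the commanded pose from where the row before left it, along the tool's axes as they then stand; what a row does not reach is not made up. A row lasts 1/12 s, in which the tool goes at most 41.7 mm and 7.16 degrees, less where a joint would pass 70% of its speed; a pose out of reach is approached as far as the arm can. A call with a gripper value outside its range is refused whole. The fingers move at their own pace and stop on an object; FORCE is the grip in N (left out, the last holds). Time passes only in rows, so rows that do not move let the fingers close. It gives the time, the measured TCP pose, the force and the opening at its end, in the units of the state.
- ctrl.sense(): the state, without advancing time (a new reading comes with each control period).
- ctrl.read_camera(name): name is "side" or "top"; returns a dict with "pixels" (480x640x3 uint8, red, green, blue), "K" (3x3 intrinsics, pixels), "world_to_cam" (4x4, takes a point from world to camera coordinates). Camera axes: x right, y down, z forward; pixel columns grow to the right and rows downward; lengths in m; the calibration is good to about 2 mm. A picture is of the moment at which its call begins. There is no depth.
- ctrl.close_job(): hands the job in, once; it reports no verdict.
Trained networks look in the newest picture that a camera, given by its name, has taken for a name from the list of things; names that differ only in an ending like _2 or _b are one class to them, and where a whole thing is asked for, a point or a joint stands for the part that bears it (a point fixed in the world has none). Each returns a list of dicts, best first, with "confidence" (0 to 1); they miss things now and then, are a little off and sometimes report something else, mostly with a low value. They report only what shows in the picture. A call takes as long as a camera call.
- ctrl.masks_of(camera, target): "region" (480x640 bool, what is visible of it) and "bbox" ([left, top, width, height] in pixels, round what is visible of it).
- ctrl.mark_of(camera, target): "pixel" ([column, row] in pixels: a listed point, or the origin of a listed thing).
The state is a dict: "time": time; "joint_positions": joint angles; "qd": joint speeds; "joint_torque": joint torques, N m; "tool_pos": TCP position; "ee_rot": TCP orientation; "wrist_force": force on the tool from outside, world axes, zero at the start; "moment": the same for the moment, N m; "opening": finger opening in m.
Only numpy, scipy, OpenCV 4.12 (cv2) and the standard library are available. Lean on these libraries where they do the work, as an engineer would, in place of code of your own. Each camera call takes 0.05 s, during which the arm holds its last target. There are 200 camera calls.

## Working session

There is one attempt and no reset: what is moved stays moved. The work goes in short steps, Python scripts to look and compute and a shell command to move; the robot and the scene stay as the last step left them, time stands still between calls to the robot, and variables do not carry over. Pictures are saved under pics/ and viewed, about 8 in all and at most 12, crops included, and the job is handed in when it is done.

```bash
mkdir -p pics; ls; cat > h.py <<'E'
import numpy as np, cv2
from workcell import ctrl
def cam(n):
    d=ctrl.read_camera(n); return d
def save(d,f): cv2.imwrite('pics/'+f,d['pixels'][:,:,::-1])
E
python3 - <<'E'
from h import *
ims=[]
for n in ['side','top']:
    d=cam(n); save(d,n+'0.png')
    np.savez('cal_'+n,K=d['K'],T=d['world_to_cam'])
    T=d['world_to_cam']; print(n,'pos',(-T[:3,:3].T@T[:3,3]).round(3),'fwd',T[2,:3].round(2),d['K'][0,0])
    for t in ['console','fastener_a_grip','panel_handle','panel_hinge','cup','beaker','tape_roll']:
        print(t,[(np.round(m['pixel'],1),round(m['confidence'],2)) for m in ctrl.mark_of(n,t)][:4])
s=ctrl.sense(); print(s['tool_pos'],s['ee_rot'],ctrl.tip_reach,s['time'])
E
```

```text
pics
side pos [0.329 0.693 0.743] fwd [ 0.22 -0.75 -0.62] 493.9888626412224
console []
fastener_a_grip [(array([336.4, 339.4]), 0.59)]
panel_handle [(array([313., 271.]), 0.58), (array([398.5, 210.8]), 0.19)]
panel_hinge [(array([234.5, 247.2]), 0.64)]
cup [(array([410.4, 237. ]), 0.63)]
beaker [(array([399.4, 211.7]), 0.73)]
tape_roll [(array([392.7, 268.6]), 0.57)]
top pos [ 0.44  -0.053  1.427] fwd [ 0.07  0.02 -1.  ] 512.270677684577
console [(array([271.5, 229.6]), 0.83)]
fastener_a_grip [(array([229. , 264.2]), 0.67)]
panel_handle [(array([259.8, 238.7]), 0.74), (array([260.6, 185.7]), 0.2)]
panel_hinge [(array([265.4, 183.6]), 0.77)]
cup [(array([402.5, 294.2]), 0.97), (array([260.8, 237.5]), 0.54)]
beaker [(array([443.9, 277.4]), 0.71)]
tape_roll [(array([361. , 281.3]), 0.65)]
[0.14715109 0.58168297 0.24232372] [[ 2.45315776e-01 -1.40178972e-05 -9.69443227e-01]
 [ 9.69443226e-01  5.09253855e-05  2.45315775e-01]
 [ 4.59304587e-05 -9.99999999e-01  2.60823560e-05]] 0.011 0.8
```

View pics/side0.png

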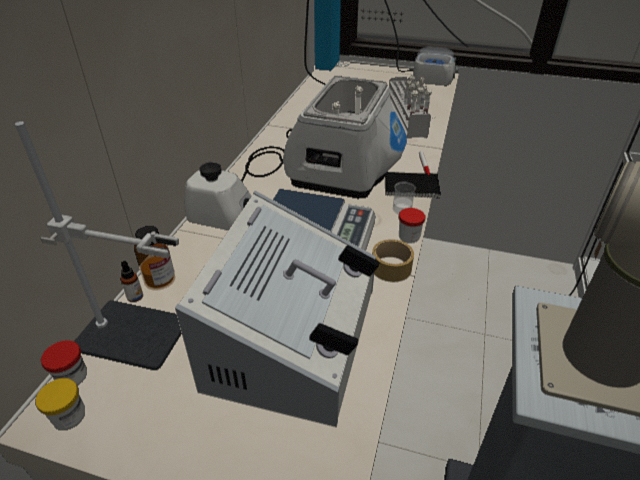

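View pics/top0.png

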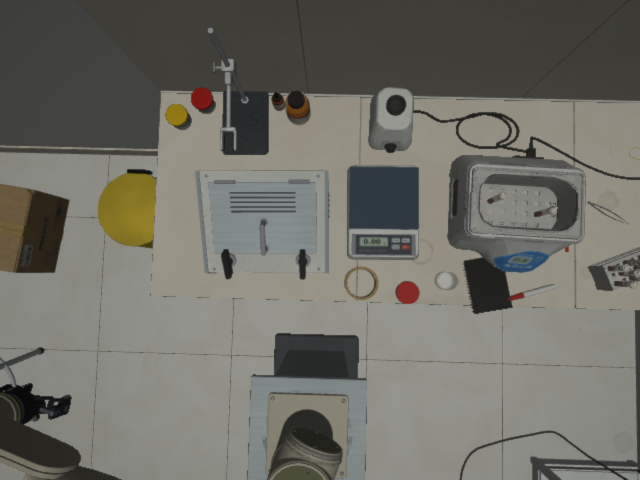

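```bash
cat >> h.py <<'E'
from scipy.optimize import least_squares
C={n:np.load(f'cal_{n}.npz') for n in ['side','top']}
def proj(n,p):
    T=C[n]['T']; q=C[n]['K']@(T[:3,:3]@np.asarray(p)+T[:3,3]); return q[:2]/q[2]
a=np.deg2rad(25)
def face(s,y,h):  # console frame: s up slope from front top edge, h outward
    return np.array([-.1225+s*np.cos(a)-h*np.sin(a), y, .1+s*np.sin(a)+h*np.cos(a)])
def world(v,p):
    c,s=np.cos(v[2]),np.sin(v[2]); return np.array([v[0]+c*p[0]-s*p[1],v[1]+s*p[0]+c*p[1],p[2]])
E
python3 - <<'E'
from h import *
for n in ['side','top']:
    ctrl.read_camera(n)
    for t in ['fastener_a','fastener_b','panel_handle','panel']:
        for m in ctrl.masks_of(n,t)[:3]:
            r=m['region']; ys,xs=np.nonzero(r); 
            print(n,t,round(m['confidence'],2),m['bbox'],xs.mean().round(1),ys.mean().round(1),cv2.minAreaRect(np.c_[xs,ys].astype(np.float32)))
    for t in ['fastener_a_grip','fastener_b_grip']: print([(m['pixel'],m['confidence']) for m in ctrl.mark_of(n,t)])
# fit
obs=[('side','h',(313,271)),('side','hi',(234.5,247.2)),('top','h',(259.8,238.7)),('top','hi',(265.4,183.6)),
 ('top','bl',(197,171)),('top','br',(328,170)),('top','fl',(205,273)),('top','fr',(328,273)),
 ('side','fl',(342,383)),('side','bl',(179,302))]
def pt(k,v):
    sh=v[3]
    return world(v,{'h':face(sh-.135,0,.04+v[4]),'hi':face(sh,0,v[4]),'bl':face(.2703,.16,0),'br':face(.2703,-.16,0),'fl':face(0,.16,0),'fr':face(0,-.16,0),
     'Fl':face(sh-.205,.095,.028+v[4]),'Fr':face(sh-.205,-.095,.028+v[4])}[k])
f=lambda v:np.concatenate([proj(n,pt(k,v))-o for n,k,o in obs]+[[ (v[4]-.003)*1000, (v[3]-.24)*200]])
r=least_squares(f,[.65,.13,0,.24,.003],loss='soft_l1',f_scale=2,x_scale=[.1,.1,.1,.1,.01])
print(r.x,r.fun.round(1))
for k in ['Fl','Fr','h','hi']: print(k,pt(k,r.x).round(3),proj('side',pt(k,r.x)).round(1),proj('top',pt(k,r.x)).round(1))
E
```

```text
side fastener_a 0.96 [308.7, 326.0, 45.0, 28.4] 333.1 339.7 ((332.689697265625, 340.77587890625), (46.423831939697266, 23.211917877197266), 21.801406860351562)
side fastener_a 0.78 [336.6, 245.7, 46.9, 31.0] 357.8 261.1 ((357.74609375, 261.9352111816406), (39.37392044067383, 21.45050621032715), 30.256441116333008)
side fastener_b 0.96 [308.7, 326.0, 45.0, 28.4] 333.1 339.7 ((332.689697265625, 340.77587890625), (46.423831939697266, 23.211917877197266), 21.801406860351562)
side fastener_b 0.78 [336.6, 245.7, 46.9, 31.0] 357.8 261.1 ((357.74609375, 261.9352111816406), (39.37392044067383, 21.45050621032715), 30.256441116333008)
side panel_handle 0.7 [198.8, 206.1, 145.0, 154.0] 277.2 280.7 ((279.6805419921875, 279.02899169921875), (126.74308013916016, 116.06551361083984), 27.552810668945312)
side panel 0.71 [201.4, 204.3, 138.8, 152.5] 277.2 281.2 ((279.5612487792969, 279.7759704589844), (125.32901000976562, 116.68824768066406), 27.050600051879883)
[([338.9, 335.9], 0.63)]
[([358.0, 255.8], 0.64)]
top fastener_a 0.66 [218.2, 250.1, 12.2, 30.1] 226.7 263.1 ((227.36538696289062, 263.326934
[... 421 characters left out ...]
)
top panel_handle 0.76 [209.3, 178.0, 106.9, 75.4] 263.5 216.2 ((263.28173828125, 217.191162109375), (75.6299819946289, 107.97789764404297), 89.25594329833984)
top panel 0.89 [208.3, 180.7, 110.7, 76.4] 263.4 216.1 ((263.0, 216.5), (75.0, 108.0), 90.0)
[([228.4, 267.2], 0.79)]
[([306.0, 266.6], 0.57), ([272.3, 230.3], 0.18)]
[0.55359276 0.11117058 0.03398486 0.24466729 0.00142711] [ 1.4 -1.9  1.  -1.1  4.3  0.9 -2.2 -2.1 -0.7  0.6  1.4  0.5  1.5  0.5
  2.  -0.  -2.5  6.5 -1.6  4.3 -1.6  0.9]
Fl [0.451 0.203 0.143] [334.8 334.7] [228.3 264.1]
Fr [0.458 0.013 0.143] [358.6 257.1] [304.  263.7]
h [0.513 0.11  0.184] [314.4 269.1] [264.1 239.6]
hi [0.652 0.115 0.205] [235.5 246.1] [263.2 181.5]
```

```bash
cat >> h.py <<'E'
from scipy.spatial.transform import Rotation as R
V=np.array([.5536,.1112,.034,.2447,.0014])
def axes(v=V,tilt=25):
    t=np.deg2rad(tilt); yaw=v[2]
    ex=np.array([-np.sin(yaw),np.cos(yaw),0]); f=np.array([np.cos(yaw),np.sin(yaw),0])
    ey=f*np.sin(t)+np.array([0,0,-np.cos(t)]); return np.c_[ex,ey,np.cross(ex,ey)]
def delta(p,Rt,cmdR=None):
    "p = TCP target, Rt = orientation"
    s=ctrl.sense(); R0=s['ee_rot']
    print('shift now-axes mm',(R0.T@(p-s['tool_pos'])*1000).round(1),'after-turn axes',(Rt.T@(p-s['tool_pos'])*1000).round(1),'rotvec',R.from_matrix(R0.T@Rt).as_rotvec().round(3))
    print('t',s['time'],'pos',s['tool_pos'].round(4),'F',np.round(s['wrist_force'],1),'Mtool',(R0.T@s['moment']).round(2),'open',round(s['opening'],4))
def fast(side,out,v=V):
    "TCP target for grasping the fastener, `out` metres short"
    return world(v,face(v[3]-.205,side*.095,.028+v[4]+out-.008))
E
python3 - <<'E'
from h import *
for n in (1,-1): print(fast(n,0),fast(n,.1)); delta(fast(n,.1),axes())
E
```

```text
[0.45486224 0.20289656 0.13617293] [0.41262484 0.20145993 0.22680371]
shift now-axes mm [-303.5   15.5 -350.6] after-turn axes [-389.   120.7 -222.2] rotvec [-0.433 -0.277 -0.061]
t 1.5 pos [0.1471 0.5817 0.2423] F [-0.1 -0.9  0.5] Mtool [-0.    0.02  0.02] open 0.0852
[0.461321   0.01300637 0.13617293] [0.4190836  0.01156974 0.22680371]
shift now-axes mm [-486.    15.5 -403.5] after-turn axes [-579.   120.7 -222.2] rotvec [-0.433 -0.277 -0.061]
t 1.5 pos [0.1471 0.5817 0.2423] F [-0.1 -0.9  0.5] Mtool [-0.    0.02  0.02] open 0.0852
```

```bash
python3 -m crank '[{"tx":-25,"tz":-29},{"tx":-25,"tz":-29},{"tx":-25,"tz":-29},{"tx":-25,"tz":-29},{"tx":-25,"tz":-29}]' 20
python3 -m crank '[{"tx":-25,"tz":-29},{"tx":-25,"tz":-29},{"tx":-25,"tz":-29},{"tx":-25,"tz":-29},{"tx":-25,"tz":-29}]'
python3 -m crank '[{"tx":-26,"tz":-30},{"tx":-26,"tz":-30},{"ax":-0.1,"ay":-0.064,"az":-0.014},{"ax":-0.1,"ay":-0.064,"az":-0.014},{"ax":-0.1,"ay":-0.064,"az":-0.014}]'
python3 -m crank '[{"ax":-0.1,"ay":-0.064,"az":-0.014},{"ax":-0.033,"ay":-0.021,"az":-0.005},{}]'
python3 - <<'E'
from h import *
delta(fast(1,.1),axes()); delta(fast(1,.0),axes())
for n in ['top','side']:
    d=cam(n); save(d,n+'1.png')
    for t in ['fastener_a_grip','fastener_b_grip','panel_handle']: print(n,t,[(np.round(m['pixel'],1),round(m['confidence'],2)) for m in ctrl.mark_of(n,t)][:3])
for k in (1,-1): print(proj('side',fast(k,.008)),proj('top',fast(k,.008)))
E
```

```text
shift now-axes mm [-303.5   15.5 -350.6] after-turn axes [-389.   120.7 -222.2] rotvec [-0.433 -0.277 -0.061]
t 1.5 pos [0.1471 0.5817 0.2423] F [-0.1 -0.9  0.5] Mtool [-0.    0.02  0.02] open 0.0852
shift now-axes mm [-291.7  106.1 -391.2] after-turn axes [-389.   220.7 -222.2] rotvec [-0.433 -0.277 -0.061]
t 1.5 pos [0.1471 0.5817 0.2423] F [-0.1 -0.9  0.5] Mtool [-0.    0.02  0.02] open 0.0852
top fastener_a_grip [(array([228.1, 265.5]), 0.7)]
top fastener_b_grip [(array([303.3, 264.9]), 0.45)]
top panel_handle [(array([262.6, 241.5]), 0.9)]
side fastener_a_grip [(array([334.7, 336.8]), 0.84)]
side fastener_b_grip [(array([359.3, 259.8]), 0.68)]
side panel_handle [(array([309.3, 272. ]), 0.84)]
[334.75436368 334.7289666 ] [228.27465689 264.06759779]
[358.54735347 257.13931434] [303.9398185  263.68036388]$[0]: bad value
$[0]: bad value
$[0]: bad value
$[0]: bad value
```

View pics/side1.png

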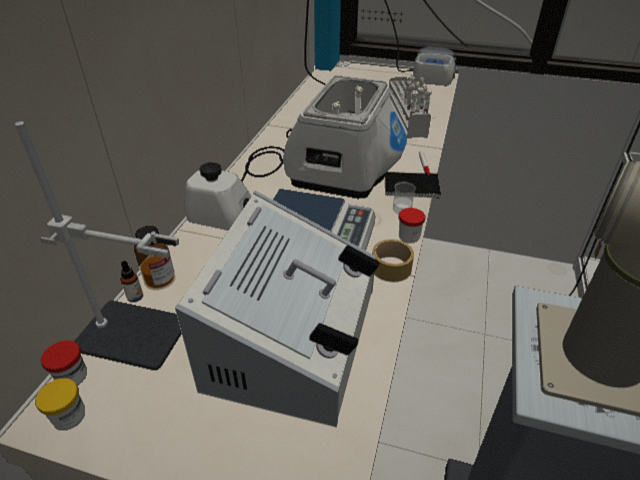

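The picture is unchanged, because the rows were refused: every key seems to be required. The marks agree with my fit to within about 2 px.

```bash
python3 -m crank '[{"tx":-25,"ty":0,"tz":-29,"ax":0,"ay":0,"az":0,"fingers":100},{"tx":-25,"ty":0,"tz":-29,"ax":0,"ay":0,"az":0,"fingers":100},{"tx":-25,"ty":0,"tz":-29,"ax":0,"ay":0,"az":0,"fingers":100},{"tx":-25,"ty":0,"tz":-29,"ax":0,"ay":0,"az":0,"fingers":100},{"tx":-25,"ty":0,"tz":-29,"ax":0,"ay":0,"az":0,"fingers":100}]' 20 && python3 -m crank '[{"tx":-25,"ty":0,"tz":-29,"ax":0,"ay":0,"az":0,"fingers":100},{"tx":-25,"ty":0,"tz":-29,"ax":0,"ay":0,"az":0,"fingers":100},{"tx":-25,"ty":0,"tz":-29,"ax":0,"ay":0,"az":0,"fingers":100},{"tx":-25,"ty":0,"tz":-29,"ax":0,"ay":0,"az":0,"fingers":100},{"tx":-25,"ty":0,"tz":-29,"ax":0,"ay":0,"az":0,"fingers":100}]' && python3 -m crank '[{"tx":-26,"ty":0,"tz":-30,"ax":0,"ay":0,"az":0,"fingers":100},{"tx":-26,"ty":0,"tz":-30,"ax":0,"ay":0,"az":0,"fingers":100},{"tx":0,"ty":0,"tz":0,"ax":-0.1,"ay":-0.064,"az":-0.014,"fingers":100},{"tx":0,"ty":0,"tz":0,"ax":-0.1,"ay":-0.064,"az":-0.014,"fingers":100},{"tx":0,"ty":0,"tz":0,"ax":-0.1,"ay":-0.064,"az":-0.014,"fingers":100}]'
python3 -c "
from h import *
delta(fast(1,.1),axes()); delta(fast(1,.0),axes())"
```

```text
time: 2.32
tool_pos: [0.2576, 0.4235, 0.2423]
ee_rot: [[0.245, 0.0, -0.97], [0.97, 0.0, 0.245], [0.0, -1.0, -0.0]]
wrist_force: [0.6, 0.3, -0.2]
opening: 0.0855
time: 2.73
tool_pos: [0.3677, 0.2666, 0.2426]
ee_rot: [[0.245, 0.001, -0.97], [0.97, 0.0, 0.245], [0.001, -1.0, -0.001]]
wrist_force: [0.8, -0.6, 0.2]
opening: 0.0853
time: 3.15
tool_pos: [0.4139, 0.2016, 0.2425]
ee_rot: [[0.054, 0.302, -0.952], [0.998, -0.005, 0.055], [0.012, -0.953, -0.301]]
wrist_force: [-0.8, -0.6, 0.2]
opening: 0.0856
shift now-axes mm [-0.4 14.5  6. ] after-turn axes [-0.1 13.6  7.8] rotvec [-0.129 -0.086 -0.02 ]
t 3.15 pos [0.4139 0.2016 0.2425] F [-0.8 -0.6  0.2] Mtool [0.2  0.04 0.03] open 0.0856
shift now-axes mm [  2.2 113.7  -6.8] after-turn axes [-1.000e-01  1.136e+02  7.800e+00] rotvec [-0.129 -0.086 -0.02 ]
t 3.15 pos [0.4139 0.2016 0.2425] F [-0.8 -0.6  0.2] Mtool [0.2  0.04 0.03] open 0.0856
```

```bash
python3 -m crank '[{"tx":0,"ty":0,"tz":0,"ax":-0.1,"ay":-0.067,"az":-0.016,"fingers":100},{"tx":0,"ty":0,"tz":0,"ax":-0.029,"ay":-0.019,"az":-0.004,"fingers":100},{"tx":0,"ty":30,"tz":4,"ax":0,"ay":0,"az":0,"fingers":60},{"tx":0,"ty":30,"tz":4,"ax":0,"ay":0,"az":0,"fingers":60},{"tx":0,"ty":0,"tz":0,"ax":0,"ay":0,"az":0,"fingers":60}]'
python3 - <<'E'
from h import *
delta(fast(1,.0),axes())
d=cam('side'); save({'pixels':cv2.resize(d['pixels'][200:400,220:460],None,fx=3,fy=3)},'side2.png')
print(proj('side',ctrl.sense()['tool_pos']))
E
```

```text
time: 3.57
tool_pos: [0.4279, 0.2024, 0.1785]
ee_rot: [[-0.035, 0.412, -0.91], [0.999, 0.012, -0.033], [-0.002, -0.911, -0.412]]
wrist_force: [-1.5, -1.0, -1.3]
opening: 0.0524
shift now-axes mm [-0.4 49.6 -7.1] after-turn axes [-0.4 49.7 -6.5] rotvec [-0.011  0.002 -0.002]
t 3.5667 pos [0.4279 0.2024 0.1785] F [-1.5 -1.  -1.3] Mtool [ 0.2  -0.01  0.05] open 0.0524
[350.13850757 321.65033202]
```

View pics/side2.png

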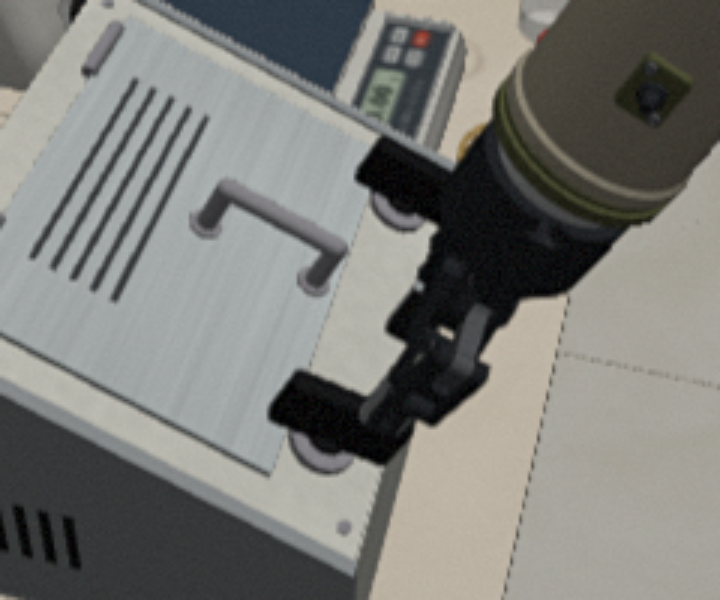

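The gripper is above the left bar, whose centre is about (333,339) in the full picture, which agrees with the model. Next I go down and grip.

```bash
python3 -m crank '[{"tx":0,"ty":20,"tz":-6.5,"ax":-0.01,"ay":0,"az":0,"fingers":60},{"tx":0,"ty":20,"tz":0,"ax":0,"ay":0,"az":0,"fingers":60},{"tx":0,"ty":9,"tz":0,"ax":0,"ay":0,"az":0,"fingers":60},{"tx":0,"ty":0,"tz":0,"ax":0,"ay":0,"az":0,"fingers":60}]'
python3 -c "
from h import *
delta(fast(1,.0),axes())"
python3 -m crank '[{"tx":0,"ty":0,"tz":0,"ax":0,"ay":0,"az":0,"fingers":5},{"tx":0,"ty":0,"tz":0,"ax":0,"ay":0,"az":0,"fingers":5},{"tx":0,"ty":0,"tz":0,"ax":0,"ay":0,"az":0,"fingers":5},{"tx":0,"ty":0,"tz":0,"ax":0,"ay":0,"az":0,"fingers":5},{"tx":0,"ty":0,"tz":0,"ax":0,"ay":0,"az":0,"fingers":5}]' 30
python3 -c "
from h import *
delta(fast(1,.0),axes())"
```

```text
time: 3.95
tool_pos: [0.4565, 0.2042, 0.1418]
ee_rot: [[-0.034, 0.425, -0.905], [0.999, 0.014, -0.031], [-0.001, -0.905, -0.425]]
wrist_force: [-1.2, -0.8, -0.6]
opening: 0.0508
shift now-axes mm [-1.2  4.4  3.9] after-turn axes [-1.2  4.4  3.9] rotvec [ 0.003  0.001 -0.   ]
t 3.95 pos [0.4565 0.2042 0.1418] F [-1.2 -0.8 -0.6] Mtool [0.22 0.02 0.03] open 0.0508
time: 4.37
tool_pos: [0.4577, 0.2086, 0.1455]
ee_rot: [[-0.037, 0.431, -0.902], [0.999, 0.024, -0.03], [0.008, -0.902, -0.432]]
wrist_force: [2.5, 20.7, -3.9]
opening: 0.0133
shift now-axes mm [-5.7  7.1  6.7] after-turn axes [-5.6  7.2  6.7] rotvec [ 0.01  -0.001  0.009]
t 4.3667 pos [0.4577 0.2086 0.1455] F [ 2.5 20.7 -3.9] Mtool [ 0.12  0.27 -3.14] open 0.0133
```

```bash
python3 -m crank '[{"tx":5,"ty":0,"tz":0,"ax":0,"ay":0,"az":0,"fingers":40},{"tx":0,"ty":4,"tz":4,"ax":0,"ay":0,"az":0,"fingers":40},{"tx":0,"ty":0,"tz":0,"ax":0,"ay":0,"az":0,"fingers":40},{"tx":0,"ty":0,"tz":0,"ax":0,"ay":0,"az":0,"fingers":40}]'
python3 -c "
from h import *
delta(fast(1,.0),axes())"
python3 -m crank '[{"tx":0,"ty":0,"tz":0,"ax":0,"ay":0,"az":0,"fingers":5},{"tx":0,"ty":0,"tz":0,"ax":0,"ay":0,"az":0,"fingers":5},{"tx":0,"ty":0,"tz":0,"ax":0,"ay":0,"az":0,"fingers":5},{"tx":0,"ty":0,"tz":0,"ax":0,"ay":0,"az":0,"fingers":5},{"tx":0,"ty":0,"tz":0,"ax":0,"ay":0,"az":0,"fingers":5}]' 30
python3 -c "
from h import *
delta(fast(1,.0),axes())"
```

```text
time: 4.7
tool_pos: [0.4544, 0.2093, 0.1372]
ee_rot: [[-0.035, 0.427, -0.904], [0.999, 0.015, -0.032], [-0.0, -0.904, -0.427]]
wrist_force: [-0.5, -0.4, -0.2]
opening: 0.0344
shift now-axes mm [-6.4  1.1  0.2] after-turn axes [-6.4  1.1  0.2] rotvec [0.005 0.001 0.   ]
t 4.7 pos [0.4544 0.2093 0.1372] F [-0.5 -0.4 -0.2] Mtool [0.19 0.02 0.01] open 0.0344
time: 5.12
tool_pos: [0.4548, 0.2094, 0.1376]
ee_rot: [[-0.035, 0.427, -0.903], [0.999, 0.015, -0.031], [0.0, -0.904, -0.427]]
wrist_force: [-4.0, -2.4, 3.8]
opening: 0.014
shift now-axes mm [-6.5  1.2  0.7] after-turn axes [-6.5  1.2  0.7] rotvec [0.005 0.    0.   ]
t 5.1167 pos [0.4548 0.2094 0.1376] F [-4.  -2.4  3.8] Mtool [0.46 0.09 0.43] open 0.014
```

```bash
for i in 1; do python3 -m crank '[{"tx":0,"ty":0,"tz":0,"ax":0,"ay":0.1,"az":0,"fingers":5},{"tx":0,"ty":0,"tz":0,"ax":0,"ay":0.08,"az":0,"fingers":5},{"tx":0,"ty":0,"tz":0,"ax":0,"ay":0,"az":0,"fingers":5}]' 50
python3 -c "
from h import *
delta(fast(1,.0),axes())"; done;  python3 -m crank '[{"tx":0,"ty":0,"tz":0,"ax":0,"ay":0.1,"az":0,"fingers":5},{"tx":0,"ty":0,"tz":0,"ax":0,"ay":0.05,"az":0,"fingers":5},{"tx":0,"ty":0,"tz":0,"ax":0,"ay":0,"az":0,"fingers":5}]'
python3 -c "
from h import *
delta(fast(1,.0),axes())"
```

```text
time: 5.37
tool_pos: [0.4548, 0.2094, 0.1377]
ee_rot: [[0.131, 0.427, -0.895], [0.988, 0.015, 0.152], [0.078, -0.904, -0.42]]
wrist_force: [-4.1, -2.1, 4.3]
opening: 0.0134
shift now-axes mm [-6.6  1.3 -0.4] after-turn axes [-6.5  1.3  0.8] rotvec [ 0.005 -0.183  0.001]
t 5.3667 pos [0.4548 0.2094 0.1377] F [-4.1 -2.1  4.3] Mtool [0.4  0.12 0.66] open 0.0134
time: 5.62
tool_pos: [0.455, 0.2094, 0.1378]
ee_rot: [[0.257, 0.428, -0.866], [0.957, 0.014, 0.291], [0.137, -0.904, -0.406]]
wrist_force: [-4.9, -3.1, 6.2]
opening: 0.0135
shift now-axes mm [-6.5  1.4 -1.1] after-turn axes [-6.5  1.4  1. ] rotvec [ 0.006 -0.326  0.001]
t 5.6167 pos [0.455  0.2094 0.1378] F [-4.9 -3.1  6.2] Mtool [ 0.33 -2.46  0.63] open 0.0135
```

Turning towards +ay hits a stop, so this one opens towards −ay.

```bash
for i in 1; do python3 -m crank '[{"tx":0,"ty":0,"tz":0,"ax":0,"ay":-0.12,"az":0,"fingers":5},{"tx":0,"ty":0,"tz":0,"ax":0,"ay":-0.12,"az":0,"fingers":5},{"tx":0,"ty":0,"tz":0,"ax":0,"ay":-0.12,"az":0,"fingers":5},{"tx":0,"ty":0,"tz":0,"ax":0,"ay":-0.12,"az":0,"fingers":5},{"tx":0,"ty":0,"tz":0,"ax":0,"ay":-0.12,"az":0,"fingers":5}]'
python3 -c "
from h import *
delta(fast(1,.0),axes())"; done;  python3 -m crank '[{"tx":0,"ty":0,"tz":0,"ax":0,"ay":-0.12,"az":0,"fingers":5},{"tx":0,"ty":0,"tz":0,"ax":0,"ay":-0.12,"az":0,"fingers":5},{"tx":0,"ty":0,"tz":0,"ax":0,"ay":-0.12,"az":0,"fingers":5},{"tx":0,"ty":0,"tz":0,"ax":0,"ay":-0.12,"az":0,"fingers":5},{"tx":0,"ty":0,"tz":0,"ax":0,"ay":-0.12,"az":0,"fingers":5}]'
python3 -c "
from h import *
delta(fast(1,.0),axes())"
```

```text
time: 6.03
tool_pos: [0.455, 0.2093, 0.1377]
ee_rot: [[-0.282, 0.428, -0.859], [0.952, 0.015, -0.305], [-0.118, -0.904, -0.411]]
wrist_force: [-2.9, -2.7, 4.5]
opening: 0.0135
shift now-axes mm [-5.9  1.2  2.7] after-turn axes [-6.4  1.3  0.9] rotvec [ 0.006  0.28  -0.   ]
t 6.0333 pos [0.455  0.2093 0.1377] F [-2.9 -2.7  4.5] Mtool [0.63 0.07 0.37] open 0.0135
time: 6.45
tool_pos: [0.455, 0.2093, 0.1377]
ee_rot: [[-0.718, 0.428, -0.55], [0.613, 0.015, -0.79], [-0.329, -0.904, -0.273]]
wrist_force: [-2.5, -4.6, 5.0]
opening: 0.0133
shift now-axes mm [-3.3  1.3  5.6] after-turn axes [-6.4  1.3  1. ] rotvec [ 0.006  0.88  -0.002]
t 6.45 pos [0.455  0.2093 0.1377] F [-2.5 -4.6  5. ] Mtool [ 0.71  0.12 -0.04] open 0.0133
```

```bash
for i in 1; do python3 -m crank '[{"tx":0,"ty":0,"tz":0,"ax":0,"ay":-0.12,"az":0,"fingers":5},{"tx":0,"ty":0,"tz":0,"ax":0,"ay":-0.12,"az":0,"fingers":5},{"tx":0,"ty":0,"tz":0,"ax":0,"ay":-0.12,"az":0,"fingers":5},{"tx":0,"ty":0,"tz":0,"ax":0,"ay":-0.12,"az":0,"fingers":5},{"tx":0,"ty":0,"tz":0,"ax":0,"ay":-0.05,"az":0,"fingers":5}]'
python3 -c "
from h import *
delta(fast(1,.0),axes())"; done;  python3 -m crank '[{"tx":0,"ty":0,"tz":0,"ax":0,"ay":-0.06,"az":0,"fingers":5},{"tx":0,"ty":0,"tz":0,"ax":0,"ay":0,"az":0,"fingers":5}]'
python3 -c "
from h import *
delta(fast(1,.0),axes())"
```

```text
time: 6.87
tool_pos: [0.4551, 0.2093, 0.1378]
ee_rot: [[-0.897, 0.428, -0.11], [0.129, 0.015, -0.992], [-0.422, -0.904, -0.068]]
wrist_force: [-1.8, -3.4, 5.3]
opening: 0.0131
shift now-axes mm [0.  1.3 6.4] after-turn axes [-6.3  1.3  1.1] rotvec [ 0.005  1.411 -0.004]
t 6.8667 pos [0.4551 0.2093 0.1378] F [-1.8 -3.4  5.3] Mtool [ 0.57  0.08 -0.43] open 0.0131
time: 7.03
tool_pos: [0.4551, 0.2093, 0.1378]
ee_rot: [[-0.902, 0.428, -0.061], [0.074, 0.015, -0.997], [-0.426, -0.904, -0.045]]
wrist_force: [-1.8, -4.4, 4.8]
opening: 0.0132
shift now-axes mm [0.4 1.3 6.4] after-turn axes [-6.4  1.3  1. ] rotvec [ 0.005  1.466 -0.004]
t 7.0333 pos [0.4551 0.2093 0.1378] F [-1.8 -4.4  4.8] Mtool [ 0.64 -0.11 -0.41] open 0.0132
```

```bash
python3 -m crank '[{"tx":0,"ty":0,"tz":0,"ax":0,"ay":-0.06,"az":0,"fingers":5},{"tx":0,"ty":0,"tz":0,"ax":0,"ay":0,"az":0,"fingers":5}]' >/dev/null
python3 -c "
from h import *
delta(fast(1,.0),axes())"
python3 -m crank '[{"tx":0,"ty":0,"tz":0,"ax":0,"ay":-0.06,"az":0,"fingers":5},{"tx":0,"ty":0,"tz":0,"ax":0,"ay":0,"az":0,"fingers":5}]' >/dev/null
python3 -c "
from h import *
delta(fast(1,.0),axes())"
```

```text
shift now-axes mm [0.7 1.3 6.4] after-turn axes [-6.4  1.3  1. ] rotvec [ 0.005  1.524 -0.004]
t 7.2 pos [0.4551 0.2093 0.1378] F [-3.5 -5.1  4.9] Mtool [ 0.64 -0.11 -0.45] open 0.0133
shift now-axes mm [1.1 1.3 6.5] after-turn axes [-6.5  1.3  1.1] rotvec [ 0.005  1.582 -0.004]
t 7.3667 pos [0.4551 0.2094 0.1378] F [-1.9 -3.8  5.1] Mtool [ 0.68  0.54 -0.51] open 0.0138
```

```bash
python3 -m crank '[{"tx":0,"ty":0,"tz":0,"ax":0,"ay":0,"az":0,"fingers":45},{"tx":0,"ty":0,"tz":0,"ax":0,"ay":0,"az":0,"fingers":45},{"tx":0,"ty":-35,"tz":0,"ax":0,"ay":0,"az":0,"fingers":45},{"tx":0,"ty":-35,"tz":0,"ax":0,"ay":0,"az":0,"fingers":60},{"tx":0,"ty":0,"tz":0,"ax":0,"ay":0,"az":0,"fingers":60}]'
python3 -c "
from h import *
delta(fast(-1,.07),axes())"
```

```text
time: 7.78
tool_pos: [0.426, 0.2101, 0.2075]
ee_rot: [[-0.9, 0.434, 0.043], [-0.039, 0.02, -0.999], [-0.434, -0.901, -0.001]]
wrist_force: [0.9, 0.9, 1.6]
opening: 0.0513
shift now-axes mm [  5.9   5.7 198.2] after-turn axes [-198.2    6.7    4.2] rotvec [ 0.014  1.579 -0.007]
t 7.7833 pos [0.426  0.2101 0.2075] F [0.9 0.9 1.6] Mtool [-0.01 -0.03 -0.14] open 0.0513
```

```bash
python3 -m crank '[{"tx":0,"ty":0,"tz":39,"ax":0,"ay":0,"az":0,"fingers":60},{"tx":0,"ty":0,"tz":39,"ax":0,"ay":0,"az":0,"fingers":60},{"tx":0,"ty":0,"tz":39,"ax":0,"ay":0,"az":0,"fingers":60},{"tx":0,"ty":0,"tz":39,"ax":0,"ay":0,"az":0,"fingers":60},{"tx":0,"ty":0,"tz":39,"ax":0,"ay":0,"az":0,"fingers":60}]' >/dev/null
for i in 1 2; do python3 -m crank '[{"tx":0,"ty":0,"tz":0,"ax":0,"ay":0.12,"az":0,"fingers":60},{"tx":0,"ty":0,"tz":0,"ax":0,"ay":0.12,"az":0,"fingers":60},{"tx":0,"ty":0,"tz":0,"ax":0,"ay":0.12,"az":0,"fingers":60},{"tx":0,"ty":0,"tz":0,"ax":0,"ay":0.12,"az":0,"fingers":60},{"tx":0,"ty":0,"tz":0,"ax":0,"ay":0.12,"az":0,"fingers":60}]' >/dev/null; done
python3 -m crank '[{"tx":0,"ty":0,"tz":0,"ax":0,"ay":0.12,"az":0,"fingers":60},{"tx":0,"ty":0,"tz":0,"ax":0,"ay":0.12,"az":0,"fingers":60},{"tx":0,"ty":0,"tz":0,"ax":0,"ay":0.12,"az":0,"fingers":60},{"tx":0,"ty":0,"tz":0,"ax":0,"ay":0.02,"az":0,"fingers":60},{"tx":0,"ty":0,"tz":0,"ax":0,"ay":0,"az":0,"fingers":60}]'
python3 - <<'E'
from h import *
delta(fast(-1,.0),axes()); print(ctrl.sense()['joint_positions'])
d=cam('top'); save({'pixels':cv2.resize(d['pixels'][140:340,150:390],None,fx=3,fy=3)},'top3.png')
ctrl.read_camera('side')
for n in('top','side'):
  for t in ['fastener_a_grip','fastener_b_grip','panel_handle']: print(n,t,[(np.round(m['pixel'],1),round(m['confidence'],2)) for m in ctrl.mark_of(n,t)][:3])
E
```

```text
time: 9.45
tool_pos: [0.3994, 0.109, 0.1918]
ee_rot: [[0.084, 0.465, -0.881], [0.994, -0.106, 0.039], [-0.075, -0.879, -0.471]]
wrist_force: [1.4, 1.3, -0.0]
opening: 0.0514
shift now-axes mm [-86.   87.8 -32.1] after-turn axes [-98.   75.2 -29.6] rotvec [ 0.051 -0.072 -0.12 ]
t 9.45 pos [0.3994 0.109  0.1918] F [ 1.4  1.3 -0. ] Mtool [ 0.25 -0.02 -0.02] open 0.0514
[ 0.37092408 -0.87054163  2.425984   -0.29278782  1.17956227 -1.07821672]
top fastener_a_grip [(array([228.9, 264.8]), 0.54)]
top fastener_b_grip [(array([301.7, 265.4]), 0.66)]
top panel_handle [(array([259.9, 238.1]), 0.55)]
side fastener_a_grip [(array([336.8, 336.5]), 0.69)]
side fastener_b_grip [(array([360.3, 258.2]), 0.81)]
side panel_handle [(array([310.5, 273.2]), 0.6)]
```

View pics/top3.png

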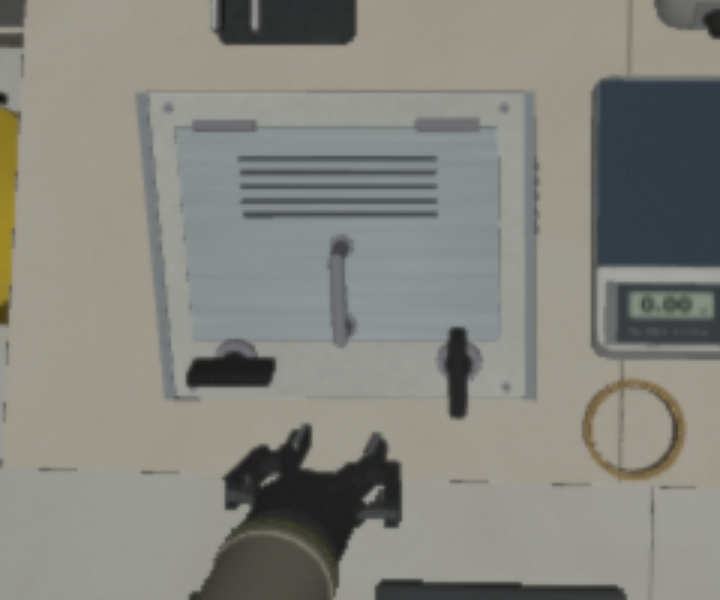

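The left bar now lies level, at crop (232,370). The right bar is still upright, at crop (457,370). The arm ran close to its inner limit on joints 2 and 3 and fell short of the target. I correct in smaller steps.

```bash
python3 -m crank '[{"tx":0,"ty":0,"tz":-20,"ax":0,"ay":0,"az":0,"fingers":60},{"tx":0,"ty":0,"tz":-14,"ax":0.017,"ay":-0.024,"az":-0.04,"fingers":60},{"tx":0,"ty":0,"tz":0,"ax":0.017,"ay":-0.024,"az":-0.04,"fingers":60},{"tx":0,"ty":0,"tz":0,"ax":0.017,"ay":-0.024,"az":-0.04,"fingers":60},{"tx":0,"ty":0,"tz":0,"ax":0,"ay":0,"az":0,"fingers":60}]' >/dev/null
python3 - <<'E'
from h import *
delta(fast(-1,.05),axes()); print(ctrl.sense()['joint_positions'])
E
```

```text
shift now-axes mm [-94.7  27.4   4.9] after-turn axes [-94.7  27.5   5.1] rotvec [-0.    -0.002  0.001]
t 10.2667 pos [0.43   0.1067 0.2086] F [ 0.1 -0.3 -0.5] Mtool [0.19 0.   0.03] open 0.0514
[ 0.17378667 -0.78421309  2.33438061 -0.06321741  1.15954483 -1.41688576]
```

```bash
python3 -m crank '[{"tx":-30,"ty":0,"tz":0,"ax":0,"ay":0,"az":0,"fingers":60},{"tx":-30,"ty":0,"tz":0,"ax":0,"ay":0,"az":0,"fingers":60},{"tx":-30,"ty":0,"tz":5,"ax":0,"ay":0,"az":0,"fingers":60},{"tx":0,"ty":27,"tz":0,"ax":0,"ay":0,"az":0,"fingers":60},{"tx":0,"ty":0,"tz":0,"ax":0,"ay":0,"az":0,"fingers":60}]' >/dev/null
python3 - <<'E'
from h import *
delta(fast(-1,.0),axes()); print(ctrl.sense()['joint_positions'])
d=cam('top'); save({'pixels':cv2.resize(d['pixels'][220:320,240:360],None,fx=4,fy=4)},'top4.png')
E
```

```text
shift now-axes mm [-2.7 47.4 -3.5] after-turn axes [-2.9 47.4 -3.3] rotvec [-0.004 -0.008 -0.004]
t 10.6833 pos [0.4382 0.0151 0.1777] F [-1.8  0.7 -2.4] Mtool [ 0.24  0.01 -0.01] open 0.0513
[-0.13811296 -0.80534019  2.40019024  0.07581329  1.12028283 -1.75244125]
```

View pics/top4.png

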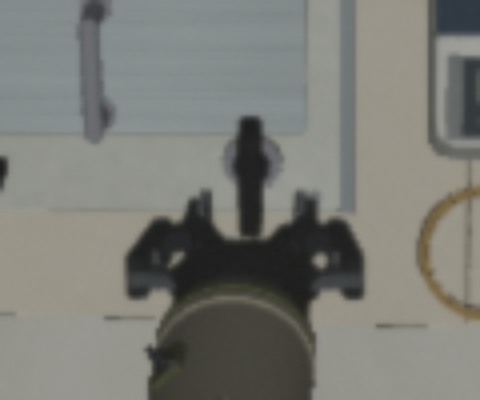

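The jaws straddle the right bar (bar at crop column 249, jaw middle at 254), so I shift about 3 mm to the left.

```bash
python3 -m crank '[{"tx":3,"ty":20,"tz":-2,"ax":0,"ay":0,"az":0,"fingers":60},{"tx":0,"ty":20,"tz":0,"ax":0,"ay":0,"az":0,"fingers":60},{"tx":0,"ty":7,"tz":0,"ax":0,"ay":0,"az":0,"fingers":40},{"tx":0,"ty":0,"tz":0,"ax":0,"ay":0,"az":0,"fingers":40},{"tx":0,"ty":0,"tz":0,"ax":0,"ay":0,"az":0,"fingers":40}]' >/dev/null
python3 -c "
from h import *
delta(fast(-1,.0),axes())"
python3 -m crank '[{"tx":0,"ty":0,"tz":0,"ax":0,"ay":0,"az":0,"fingers":5},{"tx":0,"ty":0,"tz":0,"ax":0,"ay":0,"az":0,"fingers":5},{"tx":0,"ty":0,"tz":0,"ax":0,"ay":0,"az":0,"fingers":5},{"tx":0,"ty":0,"tz":0,"ax":0,"ay":0,"az":0,"fingers":5},{"tx":0,"ty":0,"tz":0,"ax":0,"ay":0,"az":0,"fingers":5}]' 30 >/dev/null
python3 -c "
from h import *
delta(fast(-1,.0),axes())"
```

```text
shift now-axes mm [-9.5  3.5  0.8] after-turn axes [-9.5  3.5  0.8] rotvec [-0.002  0.     0.001]
t 11.15 pos [0.4602 0.0224 0.1397] F [-0.3  0.   0.1] Mtool [ 0.21 -0.02 -0.01] open 0.0338
shift now-axes mm [-6.8  4.6  2.2] after-turn axes [-6.8  4.6  2.2] rotvec [ 0.001 -0.001 -0.004]
t 11.5667 pos [0.4611 0.0198 0.1413] F [ -4.  -10.4   2.3] Mtool [ 0.65 -0.14  1.51] open 0.0136
```

```bash
python3 -m crank '[{"tx":-3,"ty":0,"tz":0,"ax":0,"ay":0,"az":0,"fingers":5},{"tx":0,"ty":0,"tz":0,"ax":0,"ay":0.1,"az":0,"fingers":5},{"tx":0,"ty":0,"tz":0,"ax":0,"ay":0.1,"az":0,"fingers":5},{"tx":0,"ty":0,"tz":0,"ax":0,"ay":0.1,"az":0,"fingers":5},{"tx":0,"ty":0,"tz":0,"ax":0,"ay":0.1,"az":0,"fingers":5}]' 50 >/dev/null
python3 -c "
from h import *
delta(fast(-1,.0),axes())"
python3 -m crank '[{"tx":0,"ty":0,"tz":0,"ax":0,"ay":0.12,"az":0,"fingers":5},{"tx":0,"ty":0,"tz":0,"ax":0,"ay":0.12,"az":0,"fingers":5},{"tx":0,"ty":0,"tz":0,"ax":0,"ay":0.12,"az":0,"fingers":5},{"tx":0,"ty":0,"tz":0,"ax":0,"ay":0.12,"az":0,"fingers":5},{"tx":0,"ty":0,"tz":0,"ax":0,"ay":0.12,"az":0,"fingers":5}]' 50 >/dev/null
python3 -c "
from h import *
delta(fast(-1,.0),axes())"
```

```text
shift now-axes mm [-6.   4.7 -0.3] after-turn axes [-5.6  4.7  2.1] rotvec [ 0.001 -0.406  0.   ]
t 11.9833 pos [0.4611 0.0186 0.1413] F [-6.2  0.   5.3] Mtool [ 0.77 -0.1   0.26] open 0.0132
shift now-axes mm [-3.6  4.6 -3.2] after-turn axes [-4.7  4.6  1.4] rotvec [ 0.    -1.007 -0.002]
t 12.4 pos [0.4605 0.0176 0.1409] F [-14.4  -6.2   8.7] Mtool [ 0.07 -0.14  1.94] open 0.013
```

```bash
python3 -m crank '[{"tx":-2,"ty":0,"tz":0,"ax":0,"ay":0.12,"az":0,"fingers":5},{"tx":0,"ty":0,"tz":0,"ax":0,"ay":0.12,"az":0,"fingers":5},{"tx":0,"ty":0,"tz":0,"ax":0,"ay":0.12,"az":0,"fingers":5},{"tx":0,"ty":0,"tz":0,"ax":0,"ay":0.1,"az":0,"fingers":5},{"tx":0,"ty":0,"tz":0,"ax":0,"ay":0,"az":0,"fingers":5}]' 50 >/dev/null
python3 -c "
from h import *
delta(fast(-1,.0),axes())"
python3 -m crank '[{"tx":0,"ty":0,"tz":0,"ax":0,"ay":0.06,"az":0,"fingers":5},{"tx":0,"ty":0,"tz":0,"ax":0,"ay":0,"az":0,"fingers":5}]' >/dev/null
python3 -c "
from h import *
delta(fast(-1,.0),axes())"
python3 -m crank '[{"tx":0,"ty":0,"tz":0,"ax":0,"ay":0.05,"az":0,"fingers":5},{"tx":0,"ty":0,"tz":0,"ax":0,"ay":0,"az":0,"fingers":5}]' >/dev/null
python3 -c "
from h import *
delta(fast(-1,.0),axes())"
```

```text
shift now-axes mm [-0.7  4.6 -4.1] after-turn axes [-4.2  4.6  0.3] rotvec [ 1.000e-03 -1.468e+00 -0.000e+00]
t 12.8167 pos [0.4595 0.0171 0.1405] F [-7.7 -1.4  5.7] Mtool [-0.19  0.16  0.79] open 0.0136
shift now-axes mm [-0.4  4.7 -4.1] after-turn axes [-4.1  4.7  0.2] rotvec [ 1.000e-03 -1.525e+00 -0.000e+00]
t 12.9833 pos [0.4594 0.0171 0.1405] F [-8.7 -1.   7.5] Mtool [-0.26  0.08  0.94] open 0.0134
shift now-axes mm [-0.1  4.6 -4.1] after-turn axes [-4.1  4.6  0.1] rotvec [ 1.000e-03 -1.574e+00 -0.000e+00]
t 13.15 pos [0.4593 0.0171 0.1404] F [-10.   -1.1   7.1] Mtool [-0.3   0.05  1.06] open 0.0135
```

```bash
python3 -m crank '[{"tx":0,"ty":0,"tz":0,"ax":0,"ay":0.05,"az":0,"fingers":5},{"tx":0,"ty":0,"tz":0,"ax":0,"ay":0,"az":0,"fingers":5}]' >/dev/null
python3 -c "
from h import *
delta(fast(-1,.0),axes())"
python3 -m crank '[{"tx":0,"ty":0,"tz":0,"ax":0,"ay":0.04,"az":0,"fingers":5},{"tx":0,"ty":0,"tz":0,"ax":0,"ay":0,"az":0,"fingers":5}]' >/dev/null
python3 -c "
from h import *
delta(fast(-1,.0),axes())"
```

```text
shift now-axes mm [ 0.2  4.7 -4.1] after-turn axes [-4.1  4.7  0. ] rotvec [ 1.000e-03 -1.622e+00 -1.000e-03]
t 13.3167 pos [0.4592 0.017  0.1404] F [-10.   -1.1   7.4] Mtool [-0.36 -1.27  1.12] open 0.0133
shift now-axes mm [ 0.4  4.6 -3.8] after-turn axes [-3.8  4.6 -0.1] rotvec [ 0.002 -1.661 -0.002]
t 13.4833 pos [0.4592 0.0168 0.1403] F [-11.2  -2.8   6.7] Mtool [-0.68 -1.39  1.3 ] open 0.0131
```

Both stops were felt. I release, back off and turn the wrist back for the handle. The fasteners sat about 5 mm further left than the model, so I shift the model by that much.

```bash
sed -i 's/V=np.array(\[.5536,.1112/V=np.array([.5536,.1165/' h.py; cat >> h.py <<'E'
def bar(th,tilt,out=0,d=.135,v=V):
    "TCP target: on the handle bar's axis with the panel open by th, tool tilted `tilt` deg, `out` m behind"
    u=np.deg2rad(25)-th  # panel dir from hinge: down slope
    hx=face(v[3],0,v[4]); al=a-th
    p=hx+d*np.array([-np.cos(al),0,-np.sin(al)])+.034*np.array([-np.sin(al),0,np.cos(al)]) if False else None
    down=np.array([-np.cos(al),0,-np.sin(al)]); 
    b=a+th; n=np.array([-np.sin(b),0,np.cos(b)]); down=np.array([-np.cos(a-0),0,-np.sin(a)])
    # rotate closed frame by th so that 'down' goes up toward -x
    c,s=np.cos(th),np.sin(th); rot=lambda q: np.array([c*q[0]-s*-q[2]*-1,0,0])
    Rm=R.from_rotvec([0,th,0]).as_matrix()
    q=np.array([-d*np.cos(a)-.034*np.sin(a),0,-d*np.sin(a)+.034*np.cos(a)])
    w=world(v,hx+Rm@q); A=axes(v,tilt); return w-out*A[:,1],A
E
python3 - <<'E'
s=open('h.py').read()
i=s.index('def bar'); s=s[:i]+'''def bar(th,tilt,out=0,d=.135,v=V):
    "TCP target on the handle bar's axis, panel open by th, tool tilted `tilt` deg, `out` m behind"
    q=np.array([-d*np.cos(a)-.034*np.sin(a),0,-d*np.sin(a)+.034*np.cos(a)])
    A=axes(v,tilt)
    return world(v,face(v[3],0,v[4])+R.from_rotvec([0,th,0]).apply(q))-out*A[:,1],A
'''
open('h.py','w').write(s)
E
python3 -m crank '[{"tx":0,"ty":0,"tz":0,"ax":0,"ay":0,"az":0,"fingers":45},{"tx":0,"ty":0,"tz":0,"ax":0,"ay":0,"az":0,"fingers":45},{"tx":0,"ty":-30,"tz":0,"ax":0,"ay":0,"az":0,"fingers":45},{"tx":0,"ty":-20,"tz":0,"ax":0,"ay":0,"az":0,"fingers":60},{"tx":0,"ty":0,"tz":0,"ax":0,"ay":0,"az":0,"fingers":60}]' >/dev/null
python3 - <<'E'
from h import *
for th in (0,.4,.8,1.2): print(bar(th,25)[0])
delta(*bar(0,25,.06)); print(ctrl.sense()['joint_positions'])
E
```

```text
[0.51558326 0.11520693 0.17844452]
[0.51615757 0.11522647 0.2337573 ]
[0.5382139  0.11597667 0.28447997]
[0.57827005 0.11733911 0.32260453]
shift now-axes mm [ 58.4 -16.1 101.8] after-turn axes [ 96.1 -16.4 -67.2] rotvec [ 0.006 -1.661  0.005]
t 13.9 pos [0.4395 0.0164 0.1895] F [1.1 0.1 0.7] Mtool [-0.06 -0.01  0.17] open 0.0512
[-0.13815593 -0.82003475  2.38927091  0.07992574  1.13619759 -0.09902924]
```

```bash
python3 -m crank '[{"tx":0,"ty":-16,"tz":0,"ax":0,"ay":0,"az":0,"fingers":60},{"tx":19,"ty":0,"tz":34,"ax":0,"ay":0,"az":0,"fingers":60},{"tx":20,"ty":0,"tz":34,"ax":0,"ay":0,"az":0,"fingers":60},{"tx":20,"ty":0,"tz":34,"ax":0,"ay":0,"az":0,"fingers":60},{"tx":0,"ty":0,"tz":0,"ax":0,"ay":-0.12,"az":0,"fingers":60}]' >/dev/null
for i in 1 2; do python3 -m crank '[{"tx":0,"ty":0,"tz":0,"ax":0,"ay":-0.12,"az":0,"fingers":60},{"tx":0,"ty":0,"tz":0,"ax":0,"ay":-0.12,"az":0,"fingers":60},{"tx":0,"ty":0,"tz":0,"ax":0,"ay":-0.12,"az":0,"fingers":60},{"tx":0,"ty":0,"tz":0,"ax":0,"ay":-0.12,"az":0,"fingers":60},{"tx":0,"ty":0,"tz":0,"ax":0,"ay":-0.12,"az":0,"fingers":60}]' >/dev/null; done
python3 -m crank '[{"tx":0,"ty":0,"tz":0,"ax":0,"ay":-0.12,"az":0,"fingers":60},{"tx":0,"ty":0,"tz":0,"ax":0,"ay":-0.12,"az":0,"fingers":60},{"tx":0,"ty":0,"tz":0,"ax":0,"ay":-0.1,"az":0,"fingers":60},{"tx":0,"ty":0,"tz":0,"ax":0,"ay":0,"az":0,"fingers":60}]' >/dev/null
python3 - <<'E'
from h import *
delta(*bar(0,25,.0)); print(ctrl.sense()['joint_positions'])
d=cam('top'); save({'pixels':cv2.resize(d['pixels'][160:310,190:340],None,fx=4,fy=4)},'top5.png')
ctrl.read_camera('side')
for t in ['fastener_a','fastener_b']:
  for m in ctrl.masks_of('side',t): print(m['bbox'],m['confidence'])
E
```

```text
shift now-axes mm [-0.4 55.4 -2.4] after-turn axes [-0.4 55.4 -2.5] rotvec [0.    0.003 0.   ]
t 15.4833 pos [0.4899 0.1148 0.2276] F [ 0.2  0.  -0.2] Mtool [ 0.25 -0.02 -0.04] open 0.0515
[ 0.16795806 -0.56239577  2.17040215 -0.06328368  1.10109376 -1.42353918]
[320.5, 319.4, 25.0, 44.3] 0.88
[320.5, 319.4, 25.0, 44.3] 0.88
```

View pics/top5.png

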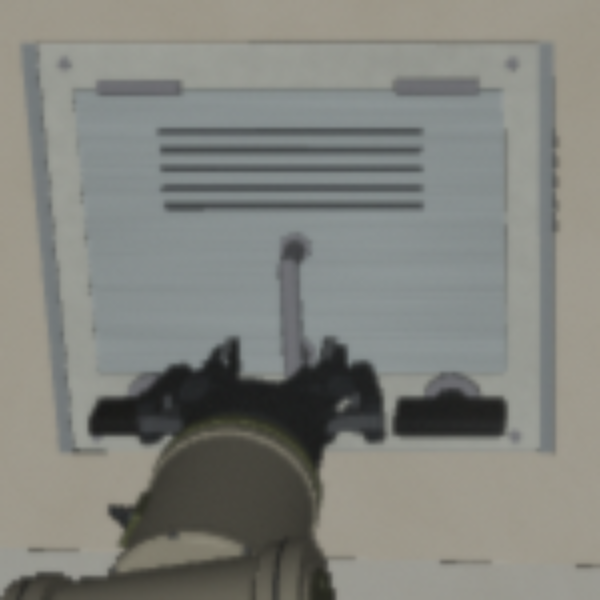

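Both bars lie level and the panel is shut. The jaws straddle the handle (crop column 291, jaw middle 282, mostly parallax). I descend and grip.

```bash
python3 -m crank '[{"tx":-1,"ty":20,"tz":-2,"ax":0,"ay":0,"az":0,"fingers":60},{"tx":0,"ty":20,"tz":0,"ax":0,"ay":0,"az":0,"fingers":60},{"tx":0,"ty":14,"tz":0,"ax":0,"ay":0,"az":0,"fingers":60},{"tx":0,"ty":0,"tz":0,"ax":0,"ay":0,"az":0,"fingers":60},{"tx":0,"ty":0,"tz":0,"ax":0,"ay":0,"az":0,"fingers":60}]' >/dev/null
python3 -m crank '[{"tx":0,"ty":0,"tz":0,"ax":0,"ay":0,"az":0,"fingers":3},{"tx":0,"ty":0,"tz":0,"ax":0,"ay":0,"az":0,"fingers":3},{"tx":0,"ty":0,"tz":0,"ax":0,"ay":0,"az":0,"fingers":3},{"tx":0,"ty":0,"tz":0,"ax":0,"ay":0,"az":0,"fingers":3},{"tx":0,"ty":0,"tz":0,"ax":0,"ay":0,"az":0,"fingers":3}]' 30 >/dev/null
python3 - <<'E'
from h import *
delta(*bar(0,25,.0))
# path plan: row deltas from current bar pose
N=10; P=[bar(t,25-40*t/1.2) for t in np.linspace(0,1.2,N+1)]
for i in range(N):
    p,A=P[i];q,B=P[i+1]; print((A.T@(q-p)*1000).round(1), R.from_matrix(A.T@B).as_rotvec().round(3))
E
```

```text
shift now-axes mm [-0.6  2.5  0.4] after-turn axes [-0.6  2.5  0.4] rotvec [ 0.002 -0.002  0.002]
t 16.5167 pos [0.5149 0.1157 0.1809] F [-2.3  7.   2.5] Mtool [ 0.34  0.11 -0.98] open 0.0107
[ -0.  -15.9  -5. ] [0.07 0.   0.  ]
[  0.  -15.6  -5.8] [0.07 0.   0.  ]
[ -0.  -15.3  -6.6] [ 0.07 -0.    0.  ]
[  0.  -15.   -7.4] [ 0.07 -0.   -0.  ]
[ -0.  -14.6  -8.1] [ 0.07 -0.   -0.  ]
[  0.  -14.2  -8.8] [0.07 0.   0.  ]
[  0.  -13.7  -9.5] [ 0.07 -0.   -0.  ]
[ -0.  -13.2 -10.2] [ 0.07  0.   -0.  ]
[ -0.  -12.7 -10.9] [ 0.07 -0.   -0.  ]
[  0.  -12.1 -11.5] [0.07 0.   0.  ]
```

```bash
python3 -m crank '[{"tx":0,"ty":-8,"tz":-2.5,"ax":0.035,"ay":0,"az":0,"fingers":3},{"tx":0,"ty":-8,"tz":-2.5,"ax":0.035,"ay":0,"az":0,"fingers":3},{"tx":0,"ty":-8,"tz":-3,"ax":0.035,"ay":0,"az":0,"fingers":3},{"tx":0,"ty":-8,"tz":-3,"ax":0.035,"ay":0,"az":0,"fingers":3}]' 40
python3 -c "
from h import *
delta(*bar(.24,17))"
python3 -m crank '[{"tx":0,"ty":-15.3,"tz":-6.6,"ax":0.07,"ay":0,"az":0,"fingers":3},{"tx":0,"ty":-15,"tz":-7.4,"ax":0.07,"ay":0,"az":0,"fingers":3}]'
python3 -c "
from h import *
delta(*bar(.48,9))"
```

```text
time: 16.85
tool_pos: [0.513, 0.1157, 0.2137]
ee_rot: [[-0.033, 0.292, -0.956], [0.999, 0.013, -0.031], [0.003, -0.956, -0.292]]
wrist_force: [11.3, 7.2, -11.1]
opening: 0.0103
shift now-axes mm [-0.6  2.   0.3] after-turn axes [-0.6  2.   0.3] rotvec [-0.    -0.002  0.003]
t 16.85 pos [0.513  0.1157 0.2137] F [ 11.3   7.2 -11.1] Mtool [-0.98  0.06 -1.13] open 0.0103
time: 17.02
tool_pos: [0.5176, 0.1159, 0.2457]
ee_rot: [[-0.034, 0.152, -0.988], [0.999, 0.008, -0.033], [0.003, -0.988, -0.152]]
wrist_force: [9.6, 5.8, -12.2]
opening: 0.0102
shift now-axes mm [-0.6  1.3 -1.1] after-turn axes [-0.6  1.3 -1.1] rotvec [-0.004 -0.001  0.003]
t 17.0167 pos [0.5176 0.1159 0.2457] F [  9.6   5.8 -12.2] Mtool [-0.92  0.06 -1.04] open 0.0102
```

The panel follows and the forces are small. I carry on.

```bash
python3 -m crank '[{"tx":0,"ty":-14.6,"tz":-8.1,"ax":0.07,"ay":0,"az":0,"fingers":3},{"tx":0,"ty":-14.2,"tz":-8.8,"ax":0.07,"ay":0,"az":0,"fingers":3},{"tx":0,"ty":-13.7,"tz":-9.5,"ax":0.07,"ay":0,"az":0,"fingers":3}]'
python3 -c "
from h import *
delta(*bar(.84,-3))"
python3 -m crank '[{"tx":0,"ty":-13.2,"tz":-10.2,"ax":0.07,"ay":0,"az":0,"fingers":3},{"tx":0,"ty":-12.7,"tz":-10.9,"ax":0.07,"ay":0,"az":0,"fingers":3},{"tx":0,"ty":-9,"tz":-9,"ax":0.05,"ay":0,"az":0,"fingers":3},{"tx":0,"ty":0,"tz":0,"ax":0,"ay":0,"az":0,"fingers":3}]'
python3 - <<'E'
from h import *
delta(*bar(1.2,-15))
d=cam('side'); save({'pixels':cv2.resize(d['pixels'][150:400,170:470],None,fx=2.5,fy=2.5)},'side6.png')
E
```

```text
time: 17.27
tool_pos: [0.5407, 0.1165, 0.2901]
ee_rot: [[-0.033, -0.058, -0.998], [0.999, 0.001, -0.033], [0.002, -0.998, 0.058]]
wrist_force: [4.5, 6.9, -14.2]
opening: 0.0104
shift now-axes mm [-0.4  1.  -0.8] after-turn axes [-0.4  1.  -0.8] rotvec [-0.006 -0.001  0.002]
t 17.2667 pos [0.5407 0.1165 0.2901] F [  4.5   6.9 -14.2] Mtool [-0.73  0.07 -0.89] open 0.0104
time: 17.6
tool_pos: [0.5755, 0.1174, 0.3201]
ee_rot: [[-0.033, -0.25, -0.968], [0.999, -0.006, -0.032], [0.002, -0.968, 0.25]]
wrist_force: [-7.0, 4.0, -2.0]
opening: 0.0101
shift now-axes mm [-0.2 -3.1 -2.1] after-turn axes [-0.2 -3.1 -2. ] rotvec [ 0.01  -0.     0.002]
t 17.6 pos [0.5755 0.1174 0.3201] F [-7.  4. -2.] Mtool [ 0.59  0.17 -0.72] open 0.0101
```

View pics/side6.png

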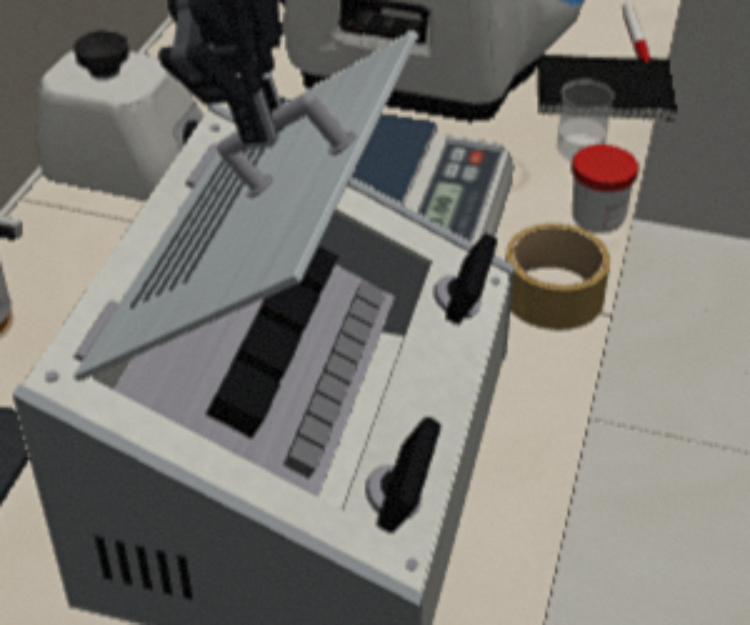

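The panel stands open at roughly 1.18 rad and the bars are level. I push gently to the stop, then release and back off.

```bash
python3 -m crank '[{"tx":0,"ty":-5,"tz":-5,"ax":0.02,"ay":0,"az":0,"fingers":3},{"tx":0,"ty":-3,"tz":-4,"ax":0,"ay":0,"az":0,"fingers":3},{"tx":0,"ty":0,"tz":0,"ax":0,"ay":0,"az":0,"fingers":3}]'
python3 -m crank '[{"tx":0,"ty":4,"tz":4,"ax":0,"ay":0,"az":0,"fingers":50},{"tx":0,"ty":0,"tz":0,"ax":0,"ay":0,"az":0,"fingers":50},{"tx":0,"ty":0,"tz":0,"ax":0,"ay":0,"az":0,"fingers":50},{"tx":0,"ty":0,"tz":0,"ax":0,"ay":0,"az":0,"fingers":50}]'
python3 -m crank '[{"tx":0,"ty":-20,"tz":0,"ax":0,"ay":0,"az":0,"fingers":50},{"tx":0,"ty":-30,"tz":0,"ax":0,"ay":0,"az":0,"fingers":50},{"tx":0,"ty":-30,"tz":0,"ax":0,"ay":0,"az":0,"fingers":50},{"tx":0,"ty":-20,"tz":0,"ax":0,"ay":0,"az":0,"fingers":50},{"tx":0,"ty":0,"tz":0,"ax":0,"ay":0,"az":0,"fingers":50}]'
python3 - <<'E'
from h import *
d=cam('side'); save({'pixels':cv2.resize(d['pixels'][100:400,170:470],None,fx=2,fy=2)},'side7.png')
E
```

```text
time: 17.9
tool_pos: [0.5854, 0.1177, 0.3256]
ee_rot: [[-0.033, -0.263, -0.964], [0.999, -0.007, -0.033], [0.002, -0.965, 0.264]]
wrist_force: [-0.5, 3.7, -6.1]
opening: 0.0103
time: 18.23
tool_pos: [0.5805, 0.1163, 0.3248]
ee_rot: [[-0.032, -0.259, -0.965], [0.999, -0.008, -0.031], [0.0, -0.966, 0.259]]
wrist_force: [0.1, 0.2, -0.0]
opening: 0.043
time: 18.65
tool_pos: [0.6078, 0.1171, 0.4265]
ee_rot: [[-0.032, -0.252, -0.967], [0.999, -0.007, -0.031], [0.001, -0.968, 0.252]]
wrist_force: [0.3, -0.1, 1.4]
opening: 0.0426
```

View pics/side7.png

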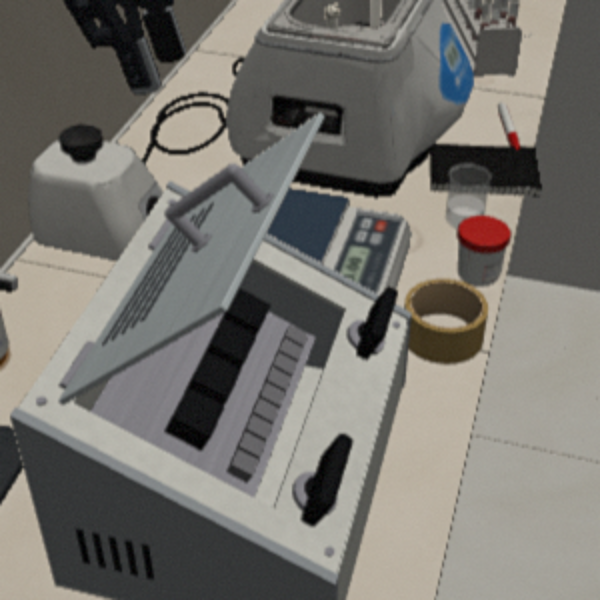

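The panel stands open free of the gripper, with its corners at crop (224,312) and (322,118), and the bars are still level. I check the angle from those corners and hand in.

```bash
python3 - <<'E'
from h import *
obs=[(.13,(170+112,100+156)),(-.13,(170+161,100+59))]
def f(t):
    q=R.from_rotvec([0,t[0],0]).apply([-.185*np.cos(a),0,-.185*np.sin(a)])
    return np.concatenate([proj('side',world(V,face(V[3],y,V[4])+q*[1,0,1]))-o for y,o in obs])
r=least_squares(f,[1.1]); print(r.x,r.fun.round(1)); 
ok=r.x[0]>1.1
if ok: print(ctrl.close_job(), ctrl.sense()['time'])
E
```

```text
[1.16932853] [ 2.5 -1.5  1.1 -2.1]
the job is handed in; nothing more can be done
the job is handed in; nothing more can be done
```

The service panel is open and the job is handed in, at about 19 s on the robot's clock. No verdict was reported.

- **Fasteners:** I felt for the direction on the left one. It hit its near stop one way, so I turned it the other way until the torque rose, at about 1.58 rad. The right one turned freely in the opposite direction and reached its stop at about 1.62 rad. The top and side pictures show both bars level.
- **Panel:** It was still shut in the picture taken after both fasteners were turned. I swung it up by the handle, gave it a small extra push towards its stop, let go and backed off about 100 mm. Wrist forces read during the swing stayed below about 20 N.
- **Last checks:** The final picture shows the panel standing free and the cup, beaker and tape roll apparently where they were. A fit to the panel's corners in that picture gives about 1.17 rad, with errors of 1 to 3 px; the limit is 1.05.
- **What disagreed:**
  - My first camera fit put the console about 5 mm too far right. I regripped the left fastener and nudged the grip on the right one to correct for this.
  - One move fell short at a joint limit, and I corrected it.
  - No clear rise in force marked the panel's stop, so it may stand slightly short of 1.22 rad, but within the tolerance.

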